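Top up the sleeve magazine of the chair-column press

ROBOT

A 6-joint arm with a two-finger parallel gripper is mounted at the origin on the work surface. World frame = base frame: x ahead of the robot, y to its left, z up, the work surface at z = 0. Lengths are in mm, angles in rad, forces in N, time in s.
With the tool pointing down it reaches from about 300 to 775 mm from the base axis. Payload 14.6 kg.
Tool frame: the origin (TCP) lies on the centre line of the jaws, within the pads' length; the fingertips stand ahead of it and the grasp point (between the pads) is the TCP (manip.tip_reach is the z of the fingertips in the tool frame, in mm); z points along the fingers, y is the direction in which the jaws open and shut (so a half turn about z gives the same grasp; the last joint's range is limited). The gripper opens to 94 mm and grips with 3 to 60 N. Pads are 16 mm wide; open, the fingers measure 119 mm over their backs; the gripper's body (75 mm by 177 mm) begins 78 mm behind the grasp point.
Start: joints at [-1.38, 0.3, 1.521, -0, 1.321, -0.067], TCP at [140.218, -531.816, 224.446] pointing down, gripper open.
Joint ranges: [-3.03, 3.03], [-0.79, 2.21], [0.23, 2.52], [-1.04, 4.18], [0, 3.07], [-2.55, 2.55]. Speed limits (rad/s): [2.22, 2.22, 2.57, 3.14, 3.14, 3.14].

INTERFACE

Orientations are given as [roll, pitch, yaw] about the fixed x, y, z axes, in that order (R = Rz(yaw) Ry(pitch) Rx(roll)).
In Python, from cell import manip, camera, search_frame, masks_of, tip_of gives the robot as it stands.
- The arm moves only by the tool send_rows, never from a script. Its argument "plan" is a list of rows, each an object with "travel": the shift along the tool's x, y, z in mm, a list of three; "delta_rot": the turn, a rotation vector about the tool's x, y, z in degrees, a list of three; "fingers": the gripper's target within -1 to 1 (shut at 1, half-way at 0, fully open at -1). In form: [{"travel": [dx, dy, dz], "delta_rot": [wx, wy, wz], "fingers": fingers}, ...]. A call has 1 to 20 rows; each row shifts and turns the commanded pose from where the row before left it, along the tool's axes as they then stand; what a row does not reach is not made up. A row lasts 1/8 s, in which the tool goes at most 62.5 mm and 10.7 degrees, less where a joint would pass 70% of its speed; a pose out of reach is approached as far as the arm can. A call is refused whole if a number of a shift passes 62.5 or a number of a turn 10.7, either way. A call with a gripper value outside its range is refused whole. The fingers move at their own pace and stop on an object; "grip_force" is the grip in N (left out, the last holds). Time passes only in rows, so rows that do not move let the fingers close. It gives the time, the measured TCP pose, the force and the opening at its end, in the units of the state.
- manip.read_state(): the state, without advancing time (a new reading comes with each control period).
- camera(name): name is "side" or "top" or "wrist"; returns a dict with "color" (384x512x3 uint8, red, green, blue), "z_map" (384x512 float32, mm along the optical axis (not along the pixel's ray), 0 where there is no reading), "fov_y" (degrees; the focal length in pixels is half the picture's height over the tangent of half this angle, whatever the lens; pixels are square), "cx", "cy" (the principal point, pixels), "world_from_camera" (4x4, takes a point from camera to world coordinates); the wrist camera has in their place "tool_from_camera" (4x4, takes a point from camera to tool coordinates, whose origin is the TCP and whose axes are the flange's). Camera axes: x right, y up, looking along -z (the intrinsics and any distortion apply to the point x, -y, -z); pixel columns grow to the right and rows downward; lengths in mm; the calibration is good to about 2 mm. A picture is of the moment at which its call begins: read the wrist's pose just before it.
- manip.sign_off(): hands the job in, once; it reports no verdict.
Trained networks look in the newest picture that a camera, given by its name, has taken for a name from the list of things; names that differ only in an ending like _2 or _b are one class to them, and where a whole thing is asked for, a point or a joint stands for the part that bears it (a point fixed in the world has none). Each returns a list of dicts, best first, with "confidence" (0 to 1); they miss things now and then, are a little off and sometimes report something else, mostly with a low value. They report only what shows in the picture. A call takes as long as a camera call. They do not tell look-alikes from the thing itself.
- search_frame(name, camera): "at" ([x, y, z] in mm, in the coordinates of the camera as it stood for that picture, good to about 4 mm: the middle of the surface that is visible of it).
- masks_of(name, camera): "region" (384x512 bool, what is visible of it).
- tip_of(name, camera): "at" ([x, y, z] in mm, in the coordinates of the camera as it stood for that picture, good to about 4 mm: a listed point, or the origin of a listed thing).
The state is a dict: "clock": time; "joints": joint angles; "qd": joint speeds; "effort": joint torques, N m; "eef_pos": TCP position; "eef_rot": TCP orientation; "wrist_force": force on the tool from outside, world axes, zero at the start; "moment": the same for the moment, N m; "finger_gap": finger opening in mm.
Only numpy, scipy, OpenCV 4.12 (cv2) and the standard library are available. Lean on these libraries where they do the work, as an engineer would, in place of code of your own. Each camera call takes 0.05 s, during which the arm holds its last target. There are 200 camera calls.

TASK

The press magazine holds two black guide sleeves and has room for one more. Slide the outer sleeve off the open end of the stock stand's bar, lay it in the mouth of the magazine on top of the others, lengthwise like them, and press it straight down against the spring until all four catches have sprung back level above it, then let go so that they hold it. Leave the other sleeve on the bar, keep the two sleeves already in the magazine, and do not disturb the mallet, the caster or the glue can.

Things in the scene. Friction and masses are not known exactly. Their poses are not given: they have to be found in the camera images.
- sleeve: The sleeve to load: plain black plastic tube, 44 mm outside diameter, 28 mm bore, 110 mm long, about 110 g. It hangs on the stand's bar as the outer one of two, nearest the open end. Origin at the middle of the tube, on its axis; the axis is the body's y. It may roll about its axis.
- spare_sleeve: An equal sleeve, the inner one on the bar next to the post; it stays there. Origin and axes as for the sleeve.
- stand: Stock stand, fixed to the bench: a 150 mm square foot plate, a 40 mm post 218 mm high and a round steel bar of 18 mm diameter that runs level from the post along the stand's -y, 265 mm long, its axis 200 mm above the bench. Sleeves hang on it with the top of their bore on the bar, so their axis is 5 mm under the bar's axis. Origin on the bench under the bar's root at the post.
- bar_end (a point): Middle of the free, open end face of the bar (265 mm from the post). Axes as the stand's: +y points back along the bar to the post. A sleeve is off the bar when its middle is more than 55 mm past this point.
- station: Press station, fixed to the bench: a 150 x 450 mm base plate with the magazine at its origin, an air cylinder behind the magazine at -y (its ram drawn back, top 195 mm above the bench) and two V saddles for a chair column, lower than the feed line, at +y. Origin on the bench under the middle of the magazine; sleeves lie in the magazine along the station's y, one above the other.
- feed (a point): Middle of the magazine's top place (feed line), 165 mm above the bench; axes as the station's. A loaded top sleeve lies with its middle here, axis along y. Two channel-shaped end frames (|y| 42 to 61 mm) hold only the last 11 mm of the sleeve's ends, with 1.5 mm play sideways and 2 mm endways; between them both sides are open for the fingers. Their flared mouth ends 50 mm above this point.
- follower (a joint): Travel of the spring-loaded follower plate under the stack, in m, growing downwards: 0 with two sleeves in, 0.044 with three, 0.060 at the bottom stop (top sleeve 16 mm below the feed line). Pushes up with 8 N at 0, 13 N at 0.044, 15 N at the stop, less the sleeves' weight; with the catches, pressing a sleeve in takes about 10 to 15 N.
- catch_a (a joint): Steel catch at the +x, +y corner, one of four over the ends of the top sleeve, tips 15 mm from the middle plane. 0 rad = level, its upper stop; a sleeve pressed down swings its tip down to about 1 rad, and it snaps back to 0 above that sleeve once the sleeve's axis is 5 to 8 mm below the feed line: 10 mm is sure. Let go, the sleeve rises against the level catches, its axis on the feed line.
- catch_b (a joint): The same catch at -x, +y end.
- catch_c (a joint): The same catch at +x, -y end.
- catch_d (a joint): The same catch at -x, -y end.
- stack_top: Equal sleeve lying at the feed line at the start, held down by the catches; the new sleeve goes on top and pushes it 44 mm down. Origin at its middle, axis along its y.
- stack_low: Equal sleeve below that one, lying on the follower.
- mallet: Bystander: rubber mallet with a wooden handle, 255 mm long, lying on the bench beyond the press station. Origin at the bench under the handle's front part.
- caster: Bystander: black twin-wheel chair caster of 56 mm wheels lying on its side. Origin under the wheels' centre.
- glue_can: Bystander: white can, 80 mm wide, 95 mm high. Origin at the centre of its foot.
Mind the look-alikes: they are no part of the job. What is shaped like the sleeve but blue or pink is not meant. Leave any pink look-alike of the stack_low alone.

How it is judged:
By the outcome, as a careful person would: the job done as asked, in the order asked, and still so for the second after the job is handed in, with the robot touching nothing.
It also fails if it takes over 42 s, if anything falls off the work surface, if the arm or the gripper's body presses on something with over 40 N, if the wrist force passes 120 N, or if a joint passes its speed limit or range.

## Working session

There is one attempt and no reset: what is moved stays moved. The work goes in short steps, Python scripts to look and compute and a tool call to move; the robot and the scene stay as the last step left them, time stands still between calls to the robot, and variables do not carry over. Pictures are saved under pics/ and viewed, about 8 in all and at most 12, crops included, and the job is handed in when it is done.

Besides the shell and the picture viewer there is one more tool, called after "Call:" by a JSON object that holds its "method" and its "body". send_rows: Moves the arm, as the interface text tells. Its arguments: {"type":"object","properties":{"plan":{"type":"array"},"grip_force":{"type":"number"}},"required":["plan"]}

```bash
mkdir -p pics; ls; cat > h.py <<'E'
import numpy as np, cv2
from cell import manip, camera, search_frame, masks_of, tip_of
from scipy.spatial.transform import Rotation as R
def tool():
    s=manip.read_state(); T=np.eye(4); T[:3,:3]=R.from_euler('xyz',s['eef_rot']).as_matrix(); T[:3,3]=s['eef_pos']; return T
def shot(n):
    T=tool(); c=camera(n); c['W']=c['world_from_camera'] if 'world_from_camera' in c else T@np.array(c['tool_from_camera']); c['W']=np.array(c['W']); return c
def w(c,p): return (c['W']@np.r_[p,1])[:3]
def cloud(c):
    z=c['z_map']; h,wd=z.shape; f=h/2/np.tan(np.radians(c['fov_y'])/2)
    v,u=np.mgrid[:h,:wd]; P=np.stack([(u-c['cx'])/f*z,-(v-c['cy'])/f*z,-z],-1)
    return P@c['W'][:3,:3].T+c['W'][:3,3]
def save(c,n): cv2.imwrite('pics/'+n,c['color'][...,::-1])
E
python3 - <<'E'
from h import *
print(manip.read_state(), getattr(manip,'tip_reach',None))
a=shot('side');save(a,'a.png')
cs={'side':a}
b=shot('top');save(b,'b.png');cs['top']=b
cv2.imwrite('pics/ab.png',cv2.resize(np.vstack([a['color'],b['color']])[...,::-1],None,fx=.78,fy=.78))
np.set_printoptions(precision=1,suppress=True)
print([ (k,c['fov_y'],[x for x in c if x not in('color','z_map')]) for k,c in cs.items()])
for n in ['sleeve','stand','bar_end','station','feed','stack_top','mallet','caster','glue_can']:
  for k,c in cs.items():
    print(n,k,[(round(d['confidence'],2),w(c,d['at'])) for d in tip_of(n,k)[:4]])
E
```

```text
pics
{'clock': 0.0, 'joints': array([-1.37960344e+00,  3.00463552e-01,  1.52158136e+00,  1.92109540e-05,
        1.32067786e+00, -6.66131933e-02]), 'qd': array([-1.31406619e-04, -3.01970790e-05,  1.42627430e-03, -9.56266270e-04,
       -4.39981030e-04, -2.65827135e-03]), 'effort': array([ 1.14683928e-03, -5.31800795e+01, -3.52740633e+01,  7.08815921e-02,
        2.44557374e-02, -1.05990912e-04]), 'eef_pos': array([ 140.17770634, -531.5931422 ,  223.8903355 ]), 'eef_rot': array([-3.14046628e+00, -9.37917488e-05,  2.57801259e-01]), 'wrist_force': array([-0.1082334 ,  0.55746051, -0.39476993]), 'moment': array([-0.00573228, -0.02828355,  0.00705494]), 'finger_gap': 94.0212612490954} 19.0
[('side', 44.96214633979015, ['fov_y', 'cx', 'cy', 'world_from_camera', 'W']), ('top', 49.25963952518117, ['fov_y', 'cx', 'cy', 'world_from_camera', 'W'])]
sleeve side [(0.71, array([348.7, 232.4,  23.3])), (0.63, array([597.5, 206.6,  17.8])), (0.56, array([481.6, 186.4, 196.2]))]
sleeve top [(0.93, array([592.8, 205.3,  24.9])), (0.82, array([481.8, 182.5, 191.5])), (0.66, array([344.4, 228.5,  22. ])
[... 219 characters left out ...]
(0.83, array([ 511. , -283.2,   -2.3]))]
station top [(0.95, array([ 508.5, -283.7,    3.2]))]
feed side [(0.74, array([ 511.8, -279. ,  167.6]))]
feed top [(0.67, array([ 506.3, -279. ,  165.3]))]
stack_top side [(0.7, array([ 514.4, -278.8,  165.1]))]
stack_top top [(0.81, array([ 514.7, -285.3,  169.4])), (0.47, array([ 510.8, -287.6,   -0.7]))]
mallet side [(0.82, array([ 749.4, -190.3,   -5.8]))]
mallet top [(0.71, array([ 745.7, -187.5,   -3.2])), (0.5, array([479.3, 186.2, 193.1]))]
caster side [(0.75, array([723.5, 253. ,  -3.6]))]
caster top [(0.67, array([722.4, 251.2,   1.9]))]
glue_can side [(0.87, array([730.7,  77.5,  -3.8]))]
glue_can top [(0.83, array([731.5,  75.3,   4.6]))]
```

View pics/a.png

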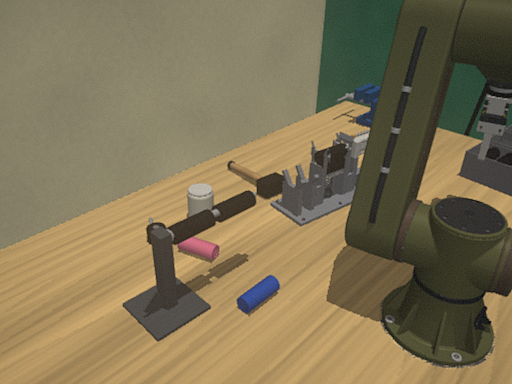

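View pics/b.png

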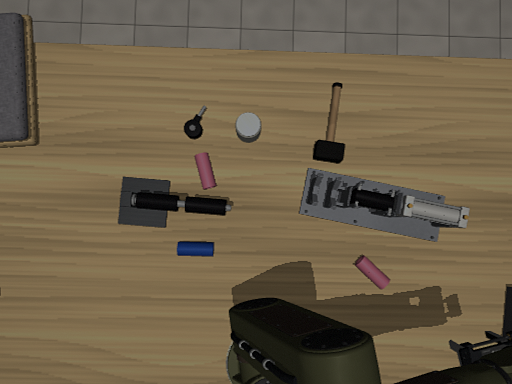

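```bash
cat >> h.py <<'E'
def axis(P,name=''):
    # long-axis fit in xy: returns mid of extents, yaw(deg) , len, width, ztop
    (cx,cy),(a,b),t=cv2.minAreaRect(P[:,:2].astype(np.float32))
    if a<b: t+=90
    t=(t%180); print(name,len(P),np.round([cx,cy,t,max(a,b),min(a,b),np.percentile(P[:,2],98)],1))
E
python3 - <<'E'
from h import *
for k in('top','side'):
  c=shot(k); P=cloud(c)
  for n in['sleeve','stack_top']:
    for d in masks_of(n,k)[:4]:
        Q=P[cv2.erode(d['region'].astype(np.uint8),np.ones((3,3)))>0]; Q=Q[np.isfinite(Q).all(1)]
        zt=np.median(Q[:,2]);Q=Q[abs(Q[:,2]-zt)<25]
        axis(Q,f"{k} {n} {d['confidence']:.2f}")
  if k=='top':
    blk=P[(P[...,2]>192)&(P[...,2]<235)&(abs(P[...,0]-480)<45)&(abs(P[...,1]-230)<150)]; axis(blk,'bar all')
    st=P[(P[...,2]>3)&(P[...,2]<18)&(abs(P[...,0]-540)<190)&(abs(P[...,1]+283)<290)]; axis(st,'base')
    for z0,z1 in((150,175),(175,190),(190,225)):
      q=P[(P[...,2]>z0)&(P[...,2]<z1)&(abs(P[...,0]-510)<70)&(abs(P[...,1]+283)<90)];axis(q,f'z{z0}')
  z=c['color'][130:230,290:500] if k=='top' else c['color'][120:230,250:390]
  cv2.imwrite(f'pics/z{k}.png',cv2.resize(z,(780,int(780*z.shape[0]/z.shape[1])),interpolation=cv2.INTER_CUBIC)[...,::-1])
E
```

```text
top sleeve 0.98 552 [477.1 182.1  87.5 105.6  38.3 220. ]
top sleeve 0.94 408 [348.5 227.3  90.8 107.   37.   47.5]
top sleeve 0.75 408 [591.9 207.3  14.9 107.5  39.5  48.6]
top stack_top 0.57 453 [ 508.6 -279.2   80.   105.4   36.6  191.3]
top stack_top 0.22 558 [475.6 180.8  89.3 102.5  43.2 219.9]
bar all 1487 [481.7 247.6  86.6 266.8  43.9 219.8]
base 6641 [ 540.  -283.    90.   579.8  379.9   17.1]
z150 151 [ 505.6 -297.2   79.9  161.2   66.5  174.6]
z175 666 [ 505.  -301.9   79.8  153.8   72.   189.6]
z190 313 [ 506.7 -300.9   80.4  153.3   72.7  217. ]
side sleeve 0.90 488 [587.4 214.8  20.7 104.2  44.8  42.1]
side sleeve 0.73 536 [467.7 190.1  85.7 108.7  30.4 215.2]
side sleeve 0.63 571 [343.4 235.8  89.3 106.4  38.8  42.7]
side stack_top 0.65 222 [ 503.7 -273.4   72.2  105.7   36.7  185.7]
```

Call:
{"method": "send_rows", "body": {"plan": [{"travel":[0,0,-50],"delta_rot":[0,0,-10],"fingers":-1},{"travel":[0,0,-50],"delta_rot":[0,0,-10],"fingers":-1}]}}

```text
clock: 1.55
eef_pos: [140.2, -531.6, 325.7]
eef_rot: [-3.141, -0.0, 0.613]
wrist_force: [1.2, -0.4, 0.0]
finger_gap: 94.2
```

```bash
python3 -c "
from h import *
print(tool(), manip.read_state()['eef_rot'])"
```

```text
[[ 8.18169115e-01  5.74977631e-01 -1.50842924e-04  1.40187930e+02]
 [ 5.74977563e-01 -8.18168815e-01  7.69931103e-04 -5.31586542e+02]
 [ 3.19278185e-04 -7.16665146e-04 -9.99999692e-01  3.25655825e+02]
 [ 0.00000000e+00  0.00000000e+00  0.00000000e+00  1.00000000e+00]] [-3.14087599e+00 -3.19278191e-04  6.12576760e-01]
```

Call:
{"method": "send_rows", "body": {"plan": [{"travel":[0,0,0],"delta_rot":[0,0,-10.4],"fingers":-1},{"travel":[0,0,0],"delta_rot":[0,0,-10.4],"fingers":-1},{"travel":[0,0,0],"delta_rot":[0,0,-10.4],"fingers":-1},{"travel":[0,0,0],"delta_rot":[0,0,-10.4],"fingers":-1},{"travel":[0,0,0],"delta_rot":[0,0,-10.4],"fingers":-1},{"travel":[50,21,0],"delta_rot":[0,0,0],"fingers":-1},{"travel":[50,21,0],"delta_rot":[0,0,0],"fingers":-1},{"travel":[50,21,0],"delta_rot":[0,0,0],"fingers":-1},{"travel":[50,21,0],"delta_rot":[0,0,0],"fingers":-1},{"travel":[50,21,0],"delta_rot":[0,0,0],"fingers":-1},{"travel":[50,21,0],"delta_rot":[0,0,0],"fingers":-1},{"travel":[50,21,0],"delta_rot":[0,0,0],"fingers":-1},{"travel":[50,21,0],"delta_rot":[0,0,0],"fingers":-1},{"travel":[50,21,0],"delta_rot":[0,0,0],"fingers":-1},{"travel":[50,21,0],"delta_rot":[0,0,0],"fingers":-1},{"travel":[50,21,0],"delta_rot":[0,0,0],"fingers":-1},{"travel":[50,21,0],"delta_rot":[0,0,0],"fingers":-1},{"travel":[50,21,0],"delta_rot":[0,0,0],"fingers":-1},{"travel":[50,21,0],"delta_rot":[0,0,0],"fingers":-1}]}}

```text
clock: 3.92
eef_pos: [473.7, 152.4, 324.6]
eef_rot: [3.141, -0.0, 1.515]
wrist_force: [2.0, -0.9, 0.1]
finger_gap: 94.1
```

```bash
python3 - <<'E'
from h import *
s=manip.read_state();print(s['eef_pos'],s['eef_rot'],s['clock'])
c=shot('wrist');save(c,'w1.png');P=cloud(c)
for d in masks_of('sleeve','wrist')[:4]:
    Q=P[cv2.erode(d['region'].astype(np.uint8),np.ones((3,3)))>0];zt=np.median(Q[:,2]);Q=Q[abs(Q[:,2]-zt)<25]; axis(Q,f"{d['confidence']:.2f}")
v=P[c['z_map']>0]
z=v[(v[:,2]>192)&(v[:,2]<235)&(abs(v[:,0]-480)<45)&(v[:,1]<330)]; axis(z,'bar')
for y in range(100,330,6):
    q=z[abs(z[:,1]-y)<3]
    if len(q)>5: print(y,len(q),np.round([q[:,0].min(),q[:,0].max(),np.percentile(q[:,2],97)],1))
E
```

```text
[473.67176025 152.39270385 324.55022916] [ 3.14114332e+00 -6.07441221e-05  1.51472008e+00] 3.925
0.87 2743 [353.1 231.5  88.7 106.3  39.4  43.8]
0.84 6813 [478.5 185.6  86.7 108.8  42.7 217.1]
0.83 2788 [593.8 210.4  16.5 108.3  40.7  44. ]
bar 11338 [480.5 208.7  86.7 185.5  44.1 217. ]
118 72 [467.4 483.9 208.8]
124 136 [466.6 484.1 209.2]
130 148 [455.  497.9 216.5]
136 349 [454.1 498.1 217. ]
142 350 [454.5 498.1 217. ]
148 361 [454.9 498.2 216.7]
154 369 [455.4 498.3 216.8]
160 357 [455.9 498.4 216.8]
166 384 [456.3 500.  216.9]
172 378 [456.8 500.1 216.9]
178 385 [457.3 500.1 216.9]
184 388 [457.6 500.3 216.8]
190 404 [458.  500.4 216.9]
196 403 [458.6 502.  216.8]
202 405 [458.1 502.  216.9]
208 423 [458.4 502.2 217.1]
214 430 [458.7 502.2 216.7]
220 433 [459.3 502.4 216.7]
226 436 [459.6 502.4 217. ]
232 456 [460.2 503.9 216.9]
238 376 [460.6 504.  216.8]
244 184 [473.9 491.3 209.7]
250 188 [474.2 491.5 209.7]
256 201 [474.6 491.7 209.8]
262 538 [461.8 505.8 216.6]
268 506 [461.9 505.8 216.8]
274 507 [462.2 505.9 216.9]
280 517 [462.8 506.  216.8]
286 524 [463.2 506.  216.9]
292 526 [463.7 507.4 216.9]
298 202 [464.2 507.6 216.4]
```

View pics/w1.png

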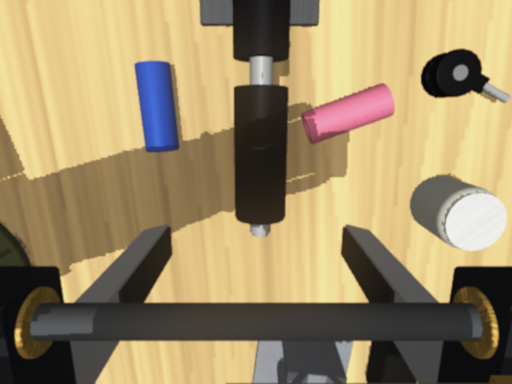

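Call:
{"method": "send_rows", "body": {"plan": [{"travel":[17,2,0],"delta_rot":[0,0,0],"fingers":-1},{"travel":[16.4,1.4,20],"delta_rot":[0,0,0],"fingers":-1},{"travel":[0,0,45],"delta_rot":[0,0,0],"fingers":-1},{"travel":[0,0,40],"delta_rot":[0,0,0],"fingers":-1},{"travel":[0,0,24.5],"delta_rot":[0,0,0],"fingers":-0.5},{"travel":[0,0,0],"delta_rot":[0,0,0],"fingers":1},{"travel":[0,0,0],"delta_rot":[0,0,0],"fingers":1},{"travel":[0,0,0],"delta_rot":[0,0,0],"fingers":1},{"travel":[0,0,0],"delta_rot":[0,0,0],"fingers":1},{"travel":[0,0,0],"delta_rot":[0,0,0],"fingers":1}], "grip_force": 45}}

```text
clock: 5.28
eef_pos: [478.6, 183.7, 195.4]
eef_rot: [3.141, -0.0, 1.514]
wrist_force: [-0.4, 0.1, 2.8]
finger_gap: 42.3
```

Call:
{"method": "send_rows", "body": {"plan": [{"travel":[0,0,-2.5],"delta_rot":[0,0,0],"fingers":1},{"travel":[0,0,-2],"delta_rot":[0,0,0],"fingers":1},{"travel":[-8,0,0],"delta_rot":[0,0,0],"fingers":1},{"travel":[-12,0,0],"delta_rot":[0,0,0],"fingers":1}]}}

```text
clock: 5.78
eef_pos: [477.2, 163.0, 199.3]
eef_rot: [-3.141, 0.0, 1.515]
wrist_force: [-0.5, 0.1, -0.8]
finger_gap: 42.7
```

Call:
{"method": "send_rows", "body": {"plan": [{"travel":[-20,0,0],"delta_rot":[0,0,0],"fingers":1},{"travel":[-25,0,0],"delta_rot":[0,0,0],"fingers":1},{"travel":[-30,0,0],"delta_rot":[0,0,0],"fingers":1},{"travel":[-30,0,0],"delta_rot":[0,0,0],"fingers":1},{"travel":[-30,0,0],"delta_rot":[0,0,0],"fingers":1},{"travel":[-15,0,-20],"delta_rot":[0,0,0],"fingers":1},{"travel":[0,0,-40],"delta_rot":[0,0,0],"fingers":1},{"travel":[0,0,-40],"delta_rot":[0,0,0],"fingers":1},{"travel":[0,0,0],"delta_rot":[0,0,0],"fingers":1}]}}

```text
clock: 6.9
eef_pos: [469.4, 13.2, 302.0]
eef_rot: [3.137, -0.0, 1.514]
wrist_force: [-0.5, 0.6, -1.1]
finger_gap: 42.7
```

```bash
python3 - <<'E'
from h import *
s=manip.read_state();print(s['eef_pos'],s['eef_rot'],s['clock'],s['wrist_force'],s['finger_gap'])
c=shot('wrist');P=cloud(c)
a=shot('side');b=shot('top')
for n,k in(('w2',c),):
  save(k,n+'.png')
im=np.hstack([b['color'],a['color']]);cv2.imwrite('pics/ab2.png',cv2.resize(im,(800,300))[...,::-1])
v=P[c['z_map']>0];t=s['eef_pos']
z=v[(abs(v[:,2]-t[2]-12)<20)&(abs(v[:,0]-t[0])<40)&(abs(v[:,1]-t[1])<90)]
axis(z,'held')
for y in range(int(t[1])-70,int(t[1])+71,10):
    q=z[abs(z[:,1]-y)<3]
    if len(q)>5: print(y,len(q),np.round([q[:,0].min(),q[:,0].max(),np.percentile(q[:,2],97)],1))
E
```

```text
[469.40250816  13.2305106  301.96420945] [ 3.13675096e+00 -1.18895483e-05  1.51385350e+00] 6.9 [-0.54441447  0.56855034 -1.08718044] 42.70595556851245
held 19211 [469.3  14.4  86.6 110.4  66.8 329.7]
-37 756 [445.2 488.1 323.3]
-27 739 [447.  484.5 323.3]
-7 135 [446.4 490.1 317.6]
3 1055 [447.5 490.3 323.8]
13 1283 [447.7 490.8 330.5]
23 2814 [436.4 503.  332.8]
33 1162 [448.9 492.9 323.4]
43 1220 [449.1 492.7 323.4]
53 1284 [450.1 493.7 323.4]
63 1356 [450.5 494.5 323.4]
73 62 [452.  463.3 315.4]
```

View pics/w2.png

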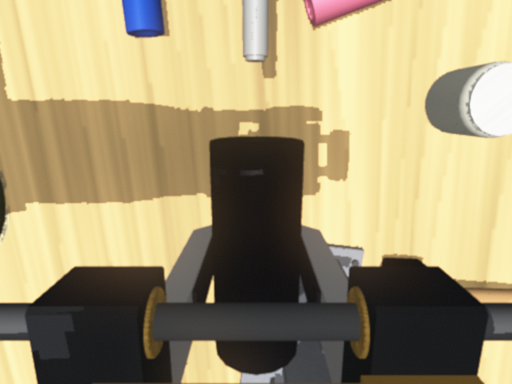

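Call:
{"method": "send_rows", "body": {"plan": [{"travel":[0,0,-20],"delta_rot":[0,0,6.7],"fingers":1},{"travel":[-48,-1,-20],"delta_rot":[0,0,0],"fingers":1},{"travel":[-57,-1,0],"delta_rot":[0,0,0],"fingers":1},{"travel":[-57,-1,0],"delta_rot":[0,0,0],"fingers":1},{"travel":[-57,-1,0],"delta_rot":[0,0,0],"fingers":1},{"travel":[-57,-1,0],"delta_rot":[0,0,0],"fingers":1},{"travel":[-57,-1,0],"delta_rot":[0,0,0],"fingers":1},{"travel":[0,0,0],"delta_rot":[0,0,0],"fingers":1},{"travel":[0,0,0],"delta_rot":[0,0,0],"fingers":1}]}}

```text
clock: 8.18
eef_pos: [405.4, -312.7, 338.4]
eef_rot: [-3.14, -0.001, 1.397]
wrist_force: [-0.4, -0.1, -2.1]
finger_gap: 42.6
```

```bash
python3 - <<'E'
from h import *
s=manip.read_state();print(s['eef_pos'],s['eef_rot'],s['clock'],s['wrist_force'],s['finger_gap'])
c=shot('wrist');P=cloud(c);save(c,'w3.png');np.savez('w3.npz',P=P,z=c['z_map'],col=c['color'])
print(c['W'])
for n in('feed','stack_top','station'):
    print(n,[(round(d['confidence'],2),np.round(w(c,d['at']),1)) for d in tip_of(n,'wrist')[:3]])
for d in masks_of('stack_top','wrist')[:3]:
    Q=P[cv2.erode(d['region'].astype(np.uint8),np.ones((3,3)))>0];zt=np.median(Q[:,2]);Q=Q[abs(Q[:,2]-zt)<25]; axis(Q,f"{d['confidence']:.2f}")
v=P[(c['z_map']>0)]
for lo,hi in((172,192),(192,206),(206,222)):
    axis(v[(v[:,2]>lo)&(v[:,2]<hi)&(abs(v[:,0]-508)<70)&(abs(v[:,1]+281)<75)],f'{lo}')
E
```

```text
[ 405.39310926 -312.69729675  338.40128387] [-3.14008606e+00 -1.16618605e-03  1.39710213e+00] 8.175 [-0.37382387 -0.14000446 -2.10375504] 42.591734524462304
[[ 9.84998280e-01  1.67330967e-01  4.21750681e-02  4.17350976e+02]
 [-1.72562865e-01  9.56066354e-01  2.36979292e-01 -2.44882733e+02]
 [-6.68189616e-04 -2.40702045e-01  9.70598825e-01  4.98553114e+02]
 [ 0.00000000e+00  0.00000000e+00  0.00000000e+00  1.00000000e+00]]
feed []
stack_top [(0.8, array([ 506.9, -286.8,  163.5])), (0.33, array([ 749.7, -186.1,   -6.2]))]
station [(0.79, array([ 511.5, -278.8,    3.9]))]
0.79 5264 [ 509.5 -280.1   79.8  107.9   41.4  187.7]
0.69 3837 [ 690.5 -191.8  172.9  109.7   67.9   59.9]
172 6656 [ 508.3 -291.6   80.1  134.6   73.2  188.8]
192 728 [ 510.7 -282.9   80.3  119.    68.3  205.8]
206 931 [ 509.6 -285.    79.9  123.1   74.7  215.7]
```

View pics/w3.png

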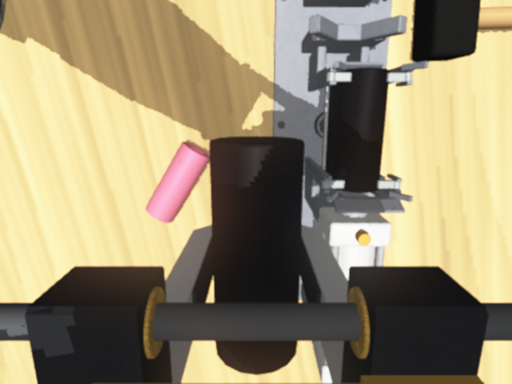

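```bash
python3 - <<'E'
import numpy as np
d=np.load('w3.npz');P,z,col=d['P'],d['z'],d['col']
t=np.radians(80.0);ex=np.array([np.sin(t),-np.cos(t)]);ey=np.array([np.cos(t),np.sin(t)])
q=P[...,:2]-[509,-281];u=q@ex;v=q@ey;Z=P[...,2];ok=(z>0)&(abs(u)<50)&(abs(v)<80)
m=ok&(col.max(-1)<45)&(Z>160)&(Z<192)
for vv in range(-60,66,10):
    s=m&(abs(v-vv)<3)
    if s.sum()>10: print('sl',vv,s.sum(),np.round([np.percentile(u[s],1),np.percentile(u[s],99),u[s][np.argmax(Z[s])],np.percentile(Z[s],98)],1), end=' ')
    if s.sum()>30:
        f=np.polyfit(u[s],Z[s]**1,2);print('peak',np.round(-f[1]/2/f[0],1))
    else: print()
for lo,hi in((185,195),(195,202),(202,209),(209,217)):
  s=ok&(Z>lo)&(Z<hi)
  for a,b in((-80,0),(0,80)):
    k=s&(v>a)&(v<=b)
    if k.sum()>5: print(lo,a,k.sum(),'v',np.round(np.percentile(v[k],[0,2,50,98,100]),1),'u',np.round(np.percentile(u[k],[0,2,98,100]),1))
    for sg in(-1,1):
      kk=k&(u*sg>0)
      if kk.sum()>5: print('    side',sg,kk.sum(),'v',np.round(np.percentile(v[kk],[1,99]),1),'u',np.round(np.percentile(u[kk],[1,99]),1))
E
```

```text
sl -50 191 [-12.9  15.3   2.7 187.7] peak 1.4
sl -40 279 [-20.6  17.3   1.7 187.6] peak 1.7
sl -30 281 [-20.3  16.3   3.6 187.8] peak 1.5
sl -20 284 [-20.3  16.4  -0.6 187.7] peak 1.7
sl -10 295 [-20.4  16.7   2.1 187.6] peak 1.6
sl 0 259 [-20.2  16.6   2.2 187.6] peak 1.6
sl 10 253 [-20.3  16.5   2.5 187.2] peak 1.5
sl 20 267 [-20.3  16.9   5.9 187. ] peak 1.5
sl 30 272 [-20.2  16.9   5.  187. ] peak 1.7
sl 40 279 [-20.4  17.2   4.7 186.9] peak 1.6
sl 50 188 [-12.6  16.    4.6 187.2] peak 1.3

185 -80 1372 v [-56.8 -56.1 -34.   -1.7  -0.7] u [-34.8 -32.4  34.6  36.7]
    side -1 618 v [-56.3  -1. ] u [-34.   -0.1]
    side 1 754 v [-56.3  -0.8] u [ 0.1 36.1]
185 0 1521 v [ 0.   1.  34.3 55.5 57.8] u [-35.2 -32.6  34.5  37.2]
    side -1 682 v [ 0.2 55.6] u [-33.9  -0.1]
    side 1 839 v [ 0.2 56.4] u [ 0.1 36. ]
195 -80 230 v [-59.8 -57.6 -56.1 -51.  -50.8] u [-29.9 -28.   30.9  33.9]
    side -1 97 v [-59.8 -50.9] u [-29.2  -0.6]
    side 1 133 v [-57.3 -51.1] u [ 0.5 32.5]
195 0 80 v [52.8 52.8 54.6 57.7 57.7] u [-27.6 -27.2  31.3  31.9]
    side -1 23 v [52.8 57.5] u [-27.5 -23.2]
    side 1 57 v [52.8 57.7] u [25.7 31.7]
202 -80 450 v [-62.  -60.3 -58.  -51.  -50.7] u [-35.4 -30.9  33.7  36.4]
    side -1 207 v [-60.3 -50.9] u [-33.6  -0.3]
    side 1 243 v [-60.2 -51.2] u [ 0.6 34.8]
202 0 91 v [52.6 52.7 55.2 57.6 57.8] u [-34.6 -32.   36.3  38.3]
    side -1 25 v [52.8 57.7] u [-34.5 -27.6]
    side 1 66 v [52.7 57.6] u [29.5 38.2]
209 -80 614 v [-65.4 -65.1 -61.6 -51.7 -50.7] u [-35.8 -34.   36.2  38.5]
    side -1 296 v [-65.2 -51.1] u [-35.5  -0.3]
    side 1 318 v [-65.2 -51.4] u [ 0.4 37.5]
209 0 86 v [52.7 52.8 55.1 57.7 57.8] u [-35.9 -35.6  38.3  38.8]
    side -1 43 v [52.8 57.8] u [-35.8 -31.5]
    side 1 43 v [52.7 57.3] u [33.5 38.6]
```

```bash
python3 - <<'E'
import numpy as np
d=np.load('w3.npz');P,z,col=d['P'],d['z'],d['col']
def rep(o,yaw,zlo,zhi,nm,ulim):
    t=np.radians(yaw);ex=np.array([np.sin(t),-np.cos(t)]);ey=np.array([np.cos(t),np.sin(t)])
    q=P[...,:2]-o;u=q@ex;v=q@ey;Z=P[...,2]
    m=(z>0)&(abs(u)<ulim)&(abs(v)<75)&(col.max(-1)<60)&(Z>zlo)&(Z<zhi)
    print(nm,m.sum(),'v',np.round([v[m].min(),np.percentile(v[m],.5),np.percentile(v[m],99.5),v[m].max()],1))
    for a in range(-50,61,10):
        s=m&(abs(v-a)<4)
        if s.sum()>30:
            f=np.polyfit(u[s],Z[s],2);print(a,np.round([-f[1]/2/f[0],np.percentile(Z[s],95),u[s].min(),u[s].max()],1),end='; ')
    print()
rep([509,-281],80,165,190,'stack',10)
rep([405.4,-312.7],80.05,352,364,'held',12)
E
```

```text
stack 2846 v [-53.9 -52.9  54.7  55.1]
-50 [  1.3 187.3 -10.    9.8]; -40 [  1.4 187.4 -10.   10. ]; -30 [  1.2 187.7  -9.9  10. ]; -20 [  1.8 187.6  -9.9   9.9]; -10 [  1.5 187.6  -9.9   9.8]; 0 [  1.6 187.6  -9.9   9.9]; 10 [  1.7 187.7  -9.9   9.9]; 20 [  1.2 187.6 -10.    9.9]; 30 [  1.7 187.3  -9.8  10. ]; 40 [  1.5 187.6 -10.   10. ]; 50 [  1.4 187.6 -10.    9.9]; 
held 9909 v [-52.9 -50.9  56.1  56.3]
-50 [ -0.  359.7 -11.6  12. ]; -40 [  0.  359.7 -12.   12. ]; -10 [ 1.000e-01  3.597e+02 -1.200e+01  1.190e+01]; 0 [ 1.000e-01  3.598e+02 -1.190e+01  1.200e+01]; 10 [ 2.000e-01  3.598e+02 -1.200e+01  1.190e+01]; 20 [ 1.000e-01  3.597e+02 -1.200e+01  1.200e+01]; 30 [ 3.000e-01  3.598e+02 -1.200e+01  1.200e+01]; 40 [ 2.000e-01  3.597e+02 -1.200e+01  1.180e+01]; 50 [ 2.000e-01  3.596e+02 -1.190e+01  1.200e+01]; 60 [-1.000e-01  3.584e+02 -1.130e+01  1.200e+01];
```

Call:
{"method": "send_rows", "body": {"plan": [{"travel":[16.5,33,0],"delta_rot":[0,0,0],"fingers":1},{"travel":[16,33,0],"delta_rot":[0,0,0],"fingers":1},{"travel":[16,32,20],"delta_rot":[0,0,0],"fingers":1},{"travel":[0,0,35],"delta_rot":[0,0,0],"fingers":1},{"travel":[0,0,35],"delta_rot":[0,0,0],"fingers":1},{"travel":[0,0,6],"delta_rot":[0,0,0],"fingers":1},{"travel":[0,0,0],"delta_rot":[0,0,0],"fingers":1},{"travel":[0,0,0],"delta_rot":[0,0,0],"fingers":1}], "grip_force": 60}}

```text
clock: 9.43
eef_pos: [510.9, -282.3, 245.1]
eef_rot: [3.139, 0.001, 1.398]
wrist_force: [0.0, -0.3, -1.0]
finger_gap: 41.9
```

```bash
python3 - <<'E'
from h import *
s=manip.read_state();print(s['eef_pos'],s['eef_rot'],s['clock'],s['wrist_force'],s['finger_gap'])
c=shot('wrist');save(c,'w4.png');P=cloud(c)
t=np.radians(80.0);ex=np.array([np.sin(t),-np.cos(t)]);ey=np.array([np.cos(t),np.sin(t)])
q=P[...,:2]-[509,-281];u=q@ex;v=q@ey;Z=P[...,2];ok=(c['z_map']>0)&(abs(u)<50)&(abs(v)<80)&(Z>209)&(Z<217)
for a,b in((-80,-40),(40,80)):
  for sg in(-1,1):
    k=ok&(v>a)&(v<b)&(u*sg>0)
    if k.sum()>5: print(a,sg,k.sum(),np.round(np.percentile(v[k],[1,99]),1),np.round(np.percentile(u[k],[1,99]),1))
E
```

```text
[ 510.86583367 -282.34787231  245.14673591] [3.13933934e+00 9.18445515e-04 1.39757987e+00] 9.425 [ 0.02495234 -0.34788447 -0.95035552] 41.92370836279841
40 -1 79 [53.1 57.7] [-35.5 -30.4]
40 1 80 [52.7 57.4] [33.4 38.3]
```

View pics/w4.png

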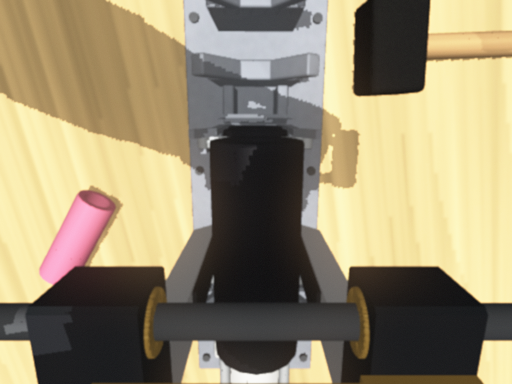

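Call:
{"method": "send_rows", "body": {"plan": [{"travel":[0.3,-0.6,0],"delta_rot":[0,0,0],"fingers":1},{"travel":[0,0,12],"delta_rot":[0,0,0],"fingers":1},{"travel":[0,0,12],"delta_rot":[0,0,0],"fingers":1},{"travel":[0,0,9],"delta_rot":[0,0,0],"fingers":1},{"travel":[0,0,0],"delta_rot":[0,0,0],"fingers":1}]}}

```text
clock: 10.1
eef_pos: [509.9, -281.7, 210.0]
eef_rot: [-3.141, -0.0, 1.397]
wrist_force: [0.7, 1.2, 3.1]
finger_gap: 42.5
```

Entered the mouth nearly free of force; contact with the stack is beginning. Press on slowly.

Call:
{"method": "send_rows", "body": {"plan": [{"travel":[0,0,5],"delta_rot":[0,0,0],"fingers":1},{"travel":[0,0,5],"delta_rot":[0,0,0],"fingers":1},{"travel":[0,0,5],"delta_rot":[0,0,0],"fingers":1},{"travel":[0,0,5],"delta_rot":[0,0,0],"fingers":1},{"travel":[0,0,0],"delta_rot":[0,0,0],"fingers":1}]}}

```text
clock: 10.72
eef_pos: [510.1, -281.8, 190.6]
eef_rot: [3.141, 0.0, 1.398]
wrist_force: [-0.3, 1.4, 5.9]
finger_gap: 41.9
```

Call:
{"method": "send_rows", "body": {"plan": [{"travel":[0,0,5],"delta_rot":[0,0,0],"fingers":1},{"travel":[0,0,5],"delta_rot":[0,0,0],"fingers":1},{"travel":[0,0,5],"delta_rot":[0,0,0],"fingers":1},{"travel":[0,0,5],"delta_rot":[0,0,0],"fingers":1},{"travel":[0,0,5],"delta_rot":[0,0,0],"fingers":1},{"travel":[0,0,5],"delta_rot":[0,0,0],"fingers":1},{"travel":[0,0,4],"delta_rot":[0,0,0],"fingers":1},{"travel":[0,0,2],"delta_rot":[0,0,0],"fingers":1},{"travel":[0,0,0],"delta_rot":[0,0,0],"fingers":1},{"travel":[0,0,0],"delta_rot":[0,0,0],"fingers":1}]}}

```text
clock: 11.98
eef_pos: [510.4, -281.9, 155.3]
eef_rot: [3.14, 0.001, 1.398]
wrist_force: [-0.5, 1.6, 9.9]
finger_gap: 42.0
```

```bash
python3 - <<'E'
from h import *
s=manip.read_state();print(s['eef_pos'],s['eef_rot'],s['clock'],s['wrist_force'],s['finger_gap'])
c=shot('wrist');save(c,'w5.png');P=cloud(c)
t=np.radians(80.0);ex=np.array([np.sin(t),-np.cos(t)]);ey=np.array([np.cos(t),np.sin(t)])
q=P[...,:2]-[509,-281];u=q@ex-1.4;v=q@ey-.6;Z=P[...,2]
for a in range(-50,61,10):
    k=(c['z_map']>0)&(abs(u)<8)&(abs(v-a)<3)
    if k.sum()>5: print(a,k.sum(),np.round(np.percentile(Z[k],[5,50,95]),1))
E
```

```text
[ 510.37222429 -281.94865876  155.28163696] [3.13975254e+00 6.11657582e-04 1.39754466e+00] 11.975 [-0.45480695  1.56596371  9.94844024] 42.02233460724752
-50 354 [174.3 175.4 176.7]
-40 370 [174.3 175.5 176.7]
-10 428 [174.4 175.6 176.8]
0 458 [174.4 175.5 176.7]
10 477 [174.4 175.6 176.9]
20 1347 [174.8 250.7 251.9]
30 520 [174.4 175.6 176.9]
40 557 [174.4 175.6 177. ]
50 616 [143.  175.5 176.9]
60 377 [112.7 143.4 147.8]
```

View pics/w5.png

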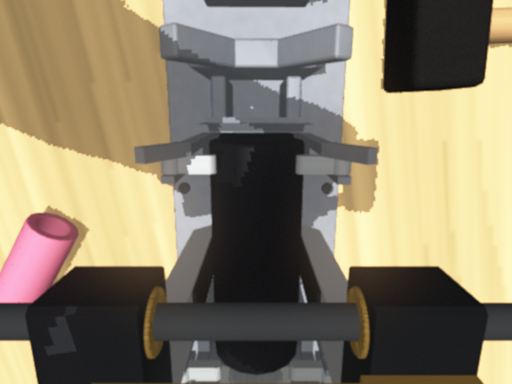

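```bash
python3 - <<'E'
from h import *
c=shot('wrist');P=cloud(c);col=c['color']
t=np.radians(80.0);ex=np.array([np.sin(t),-np.cos(t)]);ey=np.array([np.cos(t),np.sin(t)])
def uv(P):
    q=P[...,:2]-[509,-281];return q@ex-1.4,q@ey-.6
u,v=uv(P);Z=P[...,2]
def rep(u,v,Z,col,nm):
  for sv in(-1,1):
    for s in(-1,1):
      k=(u*s>8)&(u*s<40)&(v*sv>38)&(v*sv<62)&(col.min(-1)>150)&(Z>120)&(Z<230)
      if k.sum()>3:
        f=np.polyfit(abs(u[k]),Z[k],1)
        print(nm,'x',s,'y',sv,k.sum(),'|u|',np.round(np.percentile(abs(u[k]),[2,98]),1),'z',np.round(np.percentile(Z[k],[2,50,98]),1),'slope',f[0].round(2))
rep(u,v,Z,col,'now')
d=np.load('w3.npz');P0=d['P'];u0,v0=uv(P0);rep(u0,v0,P0[...,2],d['col'],'start')
b=shot('top');Pb=cloud(b);ub,vb=uv(Pb);rep(ub,vb,Pb[...,2],b['color'],'top')
E
```

```text
now x -1 y -1 461 |u| [16.8 32.4] z [182.7 183.9 185.5] slope 0.04
now x 1 y -1 7 |u| [29. 30.] z [124.3 161.8 163.9] slope 16.69
now x -1 y 1 479 |u| [16.3 26.5] z [182.6 183.9 185.2] slope 0.04
start x -1 y -1 82 |u| [17.1 27.9] z [182.6 183.8 184.8] slope 0.03
start x 1 y -1 228 |u| [16.1 36.1] z [167.4 184.2 211.2] slope 0.58
start x -1 y 1 272 |u| [17.  36.5] z [138.7 184.5 211.3] slope 0.81
start x 1 y 1 259 |u| [16.3 36.7] z [162.2 184.4 210.3] slope 0.48
```

```bash
python3 - <<'E'
from h import *
c=shot('wrist');P=cloud(c)
t=np.radians(80.0);ex=np.array([np.sin(t),-np.cos(t)]);ey=np.array([np.cos(t),np.sin(t)])
q=P[...,:2]-[509,-281];u=q@ex-1.4;v=q@ey-.6;Z=P[...,2]
for sv in(-1,1):
  for s in(-1,1):
    k=(c['z_map']>0)&(u*s>12)&(u*s<28)&(v*sv>44)&(v*sv<54)&(Z>120)&(Z<195)
    print(s,sv,[(a,int((k&(abs(u*s-a)<1)).sum()),np.round(np.median(Z[k&(abs(u*s-a)<1)]),1)) for a in range(13,28,2)])
E
```

```text
-1 -1 [(13, 67, np.float64(171.5)), (15, 75, np.float64(170.4)), (17, 125, np.float64(181.1)), (19, 126, np.float64(181.8)), (21, 77, np.float64(183.5)), (23, 124, np.float64(182.5)), (25, 153, np.float64(170.1)), (27, 170, np.float64(178.6))]
1 -1 [(13, 69, np.float64(171.7)), (15, 97, np.float64(170.7)), (17, 122, np.float64(180.6)), (19, 132, np.float64(182.0)), (21, 91, np.float64(183.4)), (23, 144, np.float64(180.8)), (25, 163, np.float64(180.3)), (27, 180, np.float64(168.8))]
-1 1 [(13, 115, np.float64(171.6)), (15, 133, np.float64(170.4)), (17, 175, np.float64(182.6)), (19, 145, np.float64(183.5)), (21, 120, np.float64(183.7)), (23, 284, np.float64(179.4)), (25, 143, np.float64(183.9)), (27, 96, np.float64(183.9))]
1 1 [(13, 106, np.float64(171.8)), (15, 148, np.float64(170.9)), (17, 182, np.float64(182.9)), (19, 139, np.float64(183.4)), (21, 124, np.float64(183.5)), (23, 278, np.float64(181.9)), (25, 127, np.float64(183.8)), (27, 91, np.float64(183.9))]
```

Call:
{"method": "send_rows", "body": {"plan": [{"travel":[0,0,-4],"delta_rot":[0,0,0],"fingers":1},{"travel":[0,0,-4],"delta_rot":[0,0,0],"fingers":1},{"travel":[0,0,0],"delta_rot":[0,0,0],"fingers":1},{"travel":[0,0,0],"delta_rot":[0,0,0],"fingers":-0.4},{"travel":[0,0,0],"delta_rot":[0,0,0],"fingers":-0.4},{"travel":[0,0,0],"delta_rot":[0,0,0],"fingers":-0.4},{"travel":[0,0,0],"delta_rot":[0,0,0],"fingers":-0.4},{"travel":[0,0,0],"delta_rot":[0,0,0],"fingers":-0.4}]}}

```text
clock: 13.18
eef_pos: [509.9, -281.8, 162.4]
eef_rot: [-3.141, -0.0, 1.397]
wrist_force: [-0.2, -0.8, -0.4]
finger_gap: 65.4
```

Fingers are clear. Straight up, then aside (back toward the robot) to look.

Call:
{"method": "send_rows", "body": {"plan": [{"travel":[0,0,-15],"delta_rot":[0,0,0],"fingers":-0.4},{"travel":[0,0,-30],"delta_rot":[0,0,0],"fingers":-0.4},{"travel":[0,0,-45],"delta_rot":[0,0,0],"fingers":-0.4},{"travel":[0,0,-50],"delta_rot":[0,0,0],"fingers":-0.4},{"travel":[-25,-50,-35],"delta_rot":[0,0,0],"fingers":-0.4},{"travel":[-25,-45,0],"delta_rot":[0,0,0],"fingers":-0.4},{"travel":[0,0,0],"delta_rot":[0,0,0],"fingers":-0.4},{"travel":[0,0,0],"delta_rot":[0,0,0],"fingers":-0.4}]}}

```text
clock: 14.18
eef_pos: [410.8, -313.7, 336.3]
eef_rot: [3.141, 0.0, 1.397]
wrist_force: [-0.3, 0.4, -0.4]
finger_gap: 65.7
```

```bash
python3 - <<'E'
from h import *
s=manip.read_state();print(s['eef_pos'],s['clock'],s['wrist_force'])
c=shot('wrist');P=cloud(c);b=shot('top')
cv2.imwrite('pics/fin.png',np.hstack([c['color'],b['color']])[::1,::1,::-1]); im=cv2.imread('pics/fin.png');cv2.imwrite('pics/fin.png',cv2.resize(im,(800,300)))
t=np.radians(80.0);ex=np.array([np.sin(t),-np.cos(t)]);ey=np.array([np.cos(t),np.sin(t)])
q=P[...,:2]-[509,-281];u=q@ex-1.4;v=q@ey-.6;Z=P[...,2]
m=(c['z_map']>0)&(abs(u)<10)&(c['color'].max(-1)<60)&(Z>150)&(Z<200)
print('sleeve v',np.percentile(v[m],[.5,99.5]),'top',[round(float(np.percentile(Z[m&(abs(v-a)<3)],95)),1) for a in range(-50,51,20)])
for sv in(-1,1):
  for sg in(-1,1):
    k=(c['z_map']>0)&(u*sg>12)&(u*sg<28)&(v*sv>44)&(v*sv<54)&(Z>120)&(Z<195)
    print(sg,sv,[(a,np.round(np.median(Z[k&(abs(u*sg-a)<1)]),1)) for a in range(15,24,2)])
Pb=cloud(b);blk=Pb[(Pb[...,2]>192)&(Pb[...,2]<235)&(abs(Pb[...,0]-480)<45)&(abs(Pb[...,1]-230)<150)]; axis(blk,'bar')
for n in('mallet','caster','glue_can'): print(n,[np.round(w(b,d['at']),1) for d in tip_of(n,'top')[:1]])
E
```

```text
[ 410.80686419 -313.70527679  336.33836964] 14.175 [-0.29828091  0.35841496 -0.44781992]
sleeve v [-53.83124945  54.35725516] top [188.7, 188.8, 188.7, 188.7, 188.9, 189.0]
-1 -1 [(15, np.float64(182.6)), (17, np.float64(179.1)), (19, np.float64(181.2)), (21, np.float64(182.9)), (23, np.float64(184.2))]
1 -1 [(15, np.float64(182.2)), (17, np.float64(183.7)), (19, np.float64(183.7)), (21, np.float64(183.9)), (23, np.float64(184.0))]
-1 1 [(15, np.float64(182.4)), (17, np.float64(181.3)), (19, np.float64(182.9)), (21, np.float64(183.0)), (23, np.float64(183.7))]
1 1 [(15, np.float64(182.6)), (17, np.float64(183.5)), (19, np.float64(183.5)), (21, np.float64(184.1)), (23, np.float64(183.9))]
bar 1099 [481.7 247.5  86.5 266.7  43.9 219.4]
mallet [array([ 745.3, -196. ,   -5.9])]
caster [array([ 7.245e+02,  2.553e+02, -1.000e-01])]
glue_can [array([732.6,  75.9,   3.7])]
```

View pics/fin.png

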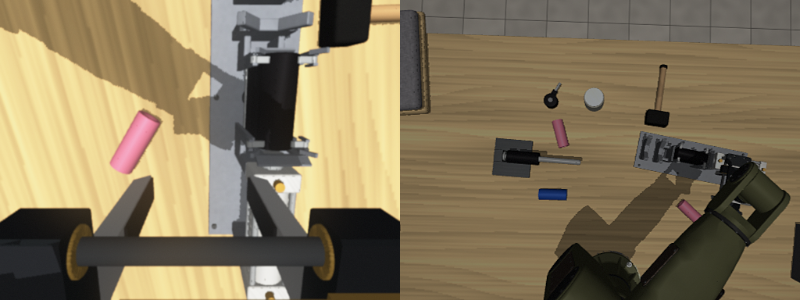

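```bash
python3 -c "
from cell import manip
print(manip.sign_off())"
```

```text
the job is handed in; nothing more can be done
None
```

The outer sleeve is loaded in the magazine on top of the other two. All four catches are level above it, and I handed the job in at about 14 s.

I slid the sleeve off the bar, laid it lengthwise in the magazine mouth and pressed it about 10 mm below the feed line. The force reading after the press was 10 N. I eased it up about 7 mm, opened the fingers and backed the gripper clear.

**Last checks:**
- **Sleeve and catches:** The sleeve lies level and centred. The four catches read about 184 mm high, the same as before loading.
- **Bystanders:** The spare sleeve is still on the bar, and the caster and glue can read in place.

**Small disagreements:**
- The loaded sleeve's top read 188.8 mm, against 187.6 mm for the sleeve that was there first. That is within the 2 mm calibration error.
- The network put the mallet about 8 mm from its first estimate. I put this down to network error, as the arm never went near it.

I did not look at the two lower sleeves directly. The pressing force rose as the spring would make it.

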